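Hang the ring spanner and latch the rack's keeper bar

ROBOT

A 6-joint arm with a two-finger parallel gripper is mounted at the origin on the work surface. World frame = base frame: x ahead of the robot, y to its left, z up, the work surface at z = 0. Lengths are in mm, angles in degrees, forces in N, time in s.
With the tool pointing down it reaches from about 350 to 850 mm from the base axis. Payload 8.1 kg.
Tool frame: the origin (TCP) lies midway between the tips of the shut fingers; the grasp point (between the pads) lies 19 mm behind it (r.pinch_z is the distance from the TCP to the grasp point, in mm); z points along the fingers, y is the line along which they close (so a half turn about z gives the same grasp; the last joint's range is limited). The gripper opens to 85 mm and grips with 20 to 120 N. Pads are 22 mm wide; open, the fingers measure 114 mm over their backs; the gripper's body (76 mm by 85 mm) begins 54 mm behind the grasp point. The pads swing forward as they close: fully open they stand 13 mm farther back than shut.
Start: joints at [-69.981, 7.471, 85.268, -0, 87.261, -4.893], TCP at [252.757, -544.168, 231.292] pointing down, gripper open.
Joint ranges: [-169.43, 169.43], [-51.17, 129.36], [1.28, 143.12], [-76.62, 256.62], [0, 156.53], [-152.29, 152.29]. Speed limits (degrees/s): [136.94, 136.94, 159.86, 180, 180, 180].

INTERFACE

Orientations are given as [roll, pitch, yaw] about the fixed x, y, z axes, in that order (R = Rz(yaw) Ry(pitch) Rx(roll)).
In Python, from bench import r gives the robot as it stands.
- The arm moves only by the shell command python3 -m jog 'ROWS' [OPENING] [FORCE]. ROWS is JSON, one flat list of numbers, 6 for each row, row after row: the shift along the tool's x, y, z in m, then the turn, a rotation vector about the tool's x, y, z in rad. A call has 1 to 8 rows; each row is the pose to reach, as a shift and turn from the pose commanded when the call began, along the tool's axes at that moment; what a row does not reach only later rows make up. A row lasts 1/8 s, in which the tool goes at most 62.5 mm and 10.7 degrees, less where a joint would pass 70% of its speed; a pose out of reach is approached as far as the arm can. A call with a gripper value outside its range is refused whole. OPENING is the opening, from -1 (shut) to 1 (fully open), set as the call begins (- or left out, the last holds). The fingers move at their own pace and stop on an object; FORCE is the grip in N (left out, the last holds). Time passes only in rows, so rows that repeat a pose let the fingers close. It gives the time, the measured TCP pose, the force, the opening and the grip force at its end, in the units of the state.
- r.sense(): the state, without advancing time (a new reading comes with each control period).
- r.snapshot(name): name is "scene" or "top" or "wrist"; returns a dict with "pixels" (480x640x3 uint8, red, green, blue), "range_z" (480x640 float32, mm along the optical axis (not along the pixel's ray), 0 where there is no reading), "K" (3x3 intrinsics, pixels), "rvec" (rotation vector, rad) and "tvec" (3), from world to camera coordinates, as OpenCV has them. Camera axes: x right, y down, z forward; pixel columns grow to the right and rows downward; lengths in mm; the calibration is good to about 2 mm. The wrist camera is an equidistant fisheye: a pixel r from the principal point sees the ray r / f radians off the axis. A picture is of the moment at which its call begins.
- r.hand_in(): hands the job in; it is judged then, once.
Trained networks look in a picture, given as the dict that the camera call returned (one of the last four; its "shot" number tells which), for a name from the list of things; names that differ only in an ending like _2 or _b are one class to them, and where a whole thing is asked for, a point or a joint stands for the part that bears it (a point fixed in the world has none). Each returns a list of dicts, best first, with "score" (0 to 1); they miss things now and then, are a little off and sometimes report something else, mostly with a low value. They report only what shows in the picture. A call takes as long as a camera call. They do not tell look-alikes from the thing itself.
- r.look_for(picture, target): "bbox" ([left, top, right, bottom] in pixels, round what is visible of it).
- r.outline_of(picture, target): "region" (480x640 bool, what is visible of it) and "bbox" ([left, top, right, bottom] in pixels, round what is visible of it).
The state is a dict: "time": time; "joint_pos": joint angles; "qd": joint speeds; "joint_efforts": joint torques, N m; "tool_pos": TCP position; "tcp_rot": TCP orientation; "ft_force": force on the tool from outside, world axes, zero at the start; "wrist_torque": the same for the moment, N m; "finger_gap": finger opening in mm; "grip_force": force on a finger pad.
Only numpy, scipy, OpenCV 4.12 (cv2) and the standard library are available. Lean on these libraries where they do the work, as an engineer would, in place of code of your own. Each camera call takes 0.05 s, during which the arm holds its last target. There are 200 camera calls.

TASK

Hang the loose ring spanner by its ring on the free peg of the sloping tool rack so that it lies flat on the panel with its shank straight down the slope, and let go of it. Then swing the keeper bar up over the shanks, gently, until it has clicked past its spring catch and sits fully home against the stop. Leave the other loose tools and parts where they are.

Things in the scene. Friction and masses are not known exactly. Their poses are not given: they have to be found in the camera images.
- panel: grey face of the tool rack, fixed, 35 degrees from level, facing up and roughly to the right of the robot; place and yaw vary. Origin on its surface, 98 mm over the bench; x points up the slope, y level along it, z out of the face. It spans x -145 to 130, y -140 to 125 mm. The taken peg is at x 105, y 45; its spanner (28 mm wide, down to x -48, 8 mm thick) stays there
- catch (a point): where the keeper bar's tip lies when home (panel x 70, y -100 mm, 16 mm out of the face; panel's axes). Beyond it is the spring catch, a dark block 24 mm high with a roller facing the hinge (panel y -113 to -135); up the slope of it the stop, 24 mm high (panel x 76 to 86, y -92 to -114)
- peg_root (a point): point on the panel's face at the foot of the free peg (12 mm diameter, 20 mm long, square to the face); its axes are the panel's
- spanner: the loose ring spanner to hang: plain steel, 157 mm long over all, 8 mm thick, shank 14 mm wide, a closed ring (outer diameter 29, hole 17 mm) at one end and an open jaw 28 mm wide at the other, 120 g, lying flat on the bench. Origin at mid shank on the underside; x points along the shank to the ring, z is the thickness
- spanner_ring (a point): centre of the spanner's ring hole at half thickness, 65 mm from the spanner's origin along its x, 4 mm up; its axes are the spanner's
- keeper (a joint): angle of the keeper bar (rad): 0 = fully home against the stop, across the slope over both shanks; grows as the bar swings down the slope about its hinge, up to 1.6. The hinge is stiff and the bar stays where it is left. A sprung roller is met at 0.04 rad, has its crest at 0.016 rad, takes 15 to 20 N at the knob to pass, then holds the bar home
- keeper_hinge (a point): pivot of the keeper bar at one side of the panel, at the bar's mid thickness, 16 mm out from the panel's face. The bar is steel, 14 mm wide, 8 mm thick (12 to 20 mm out from the face), its rounded tip 204 mm from the pivot
- knob (a point): mid height of the black round knob on the keeper bar, 16 mm diameter, 172 mm from the pivot: it stands square to the panel, from 32 to 62 mm out of the face (this point 48 mm out)
- open_spanner: another loose spanner with open jaws at both ends and no ring, 167 mm long, 8 mm thick, lying flat; leave it. Origin at mid shank on the underside
- injector: loose fuel injector, 170 mm long, 34 mm high, lying on the bench left of the rack; leave it. Origin under its middle
- socket: loose steel socket, 26 mm diameter, 45 mm high, standing; leave it. Origin under its middle
- jar: loose small glass jar, 52 mm diameter, 60 mm high; leave it. Origin under its middle
- screwdriver: loose screwdriver lying on the bench left of the rack; leave it. Origin under its middle
Not all that is in view belongs to the job. Leave any brown or green look-alike of the spanner alone.

How it is judged (in metres and radians):
On the way, in this order (a step that is already met when the one before it is completed fails the run):
1. the spanner hangs on the free peg, flat on the panel, shank down the slope, let go of, with the keeper bar still open (distance between spanner_ring and peg_root below 0.0085 m and angle between the z axis of spanner and the z axis of panel, either way round below 0.12 rad and angle between the x axis of spanner and the x axis of panel, either way round below 0.3 rad and x of spanner in the frame of panel below 0.06 m and contact force between spanner and the fingers below 0.3 N and value of joint keeper above 0.5 rad), for 0.2 s.
2. the keeper bar is home past its catch (value of joint keeper below 0.01 rad), for 0.2 s.
At the end, for the whole second after the job is handed in: the spanner's ring is on the free peg with its hole centre within 8.5 mm of the peg's foot, the spanner flat on the panel (within 0.12 rad), its shank down the slope (within 0.3 rad); the keeper bar within 0.01 rad of home; all at rest (distance between spanner_ring and peg_root below 0.0085 m and angle between the z axis of spanner and the z axis of panel, either way round below 0.12 rad and angle between the x axis of spanner and the x axis of panel, either way round below 0.3 rad and x of spanner in the frame of panel below 0.06 m and value of joint keeper below 0.01 rad and velocity of joint keeper below 0.05 rad/s and linear speed of spanner below 0.02 m/s); the robot touches nothing.
It fails at once if the keeper bar is pushed with more than 40 N (contact force between keeper and the fingers above 40 N or contact force between keeper and the arm above 40 N).
It fails at once if another loose thing (open-jawed spanner, injector, socket, jar or screwdriver) is moved by more than 25 mm (distance of any of open_spanner, injector, socket, jar, screwdriver from where it was at the start of the episode above 0.025 m).
It also fails if it takes over 56 s, if anything falls off the work surface, if the arm or the gripper's body presses on something with over 40 N, if the wrist force passes 120 N, or if a joint passes its speed limit or range.

## Working session

There is one attempt and no reset: what is moved stays moved. The work goes in short steps, Python scripts to look and compute and a shell command to move; the robot and the scene stay as the last step left them, time stands still between calls to the robot, and variables do not carry over. Pictures are saved under pics/ and viewed, at most 10 in all, crops included, and the job is handed in when it is done.

```bash
ls; mkdir -p pics
cat > h.py <<'E'
import numpy as np, cv2
from scipy.spatial.transform import Rotation as R
from bench import r
def cloud(s):
    K=np.array(s["K"]);z=s["range_z"];v,u=np.mgrid[:480,:640]
    P=np.stack([(u-K[0,2])/K[0,0]*z,(v-K[1,2])/K[1,1]*z,z],-1)
    Rm=cv2.Rodrigues(np.array(s["rvec"],float))[0]
    W=(P-np.array(s["tvec"]).reshape(3))@Rm
    W[z==0]=np.nan
    return W
def proj(s,P):
    return cv2.projectPoints(np.array(P,float).reshape(-1,3),np.array(s["rvec"],float),np.array(s["tvec"],float),np.array(s["K"],float),None)[0].reshape(-1,2)
def save(n,im): cv2.imwrite("pics/"+n,cv2.cvtColor(np.ascontiguousarray(im),cv2.COLOR_RGB2BGR))
E
python3 - <<'E'
from h import *
import pickle
for c in ("scene","top"):
    s=r.snapshot(c); save(c+".png",s["pixels"]); pickle.dump(s,open(c+".pkl","wb"))
    print(c,s["K"],s["rvec"],s["tvec"])
    for n in ("panel","spanner","keeper","knob","open_spanner","injector","socket","jar","screwdriver"):
        try: print(n,[(round(d["score"],2),[int(x) for x in d["bbox"]]) for d in r.look_for(s,n)[:4]])
        except Exception as e: print(n,e)
print(r.sense()); print(r.pinch_z)
E
```

```text
pics
scene [[623.78793718   0.         309.06965512]
 [  0.         623.78793718 246.0718358 ]
 [  0.           0.           1.        ]] [ 1.84690373  1.9620414  -0.59878415] [  54.50451734 -406.77043003 1820.3368629 ]
panel [(0.7, [308, 208, 428, 325])]
spanner [(0.76, [77, 224, 141, 238]), (0.59, [259, 187, 310, 221]), (0.58, [157, 284, 231, 294]), (0.54, [177, 187, 237, 203])]
keeper [(0.48, [323, 209, 406, 243])]
knob [(0.8, [323, 211, 403, 244]), (0.34, [177, 237, 240, 248])]
open_spanner [(0.92, [180, 235, 242, 248]), (0.16, [319, 209, 403, 241])]
injector [(0.35, [124, 255, 135, 276])]
socket [(0.49, [125, 255, 139, 273])]
jar [(0.83, [240, 326, 262, 354])]
screwdriver [(0.9, [472, 289, 487, 371])]
top [[448.48926434   0.         320.65663506]
 [  0.         448.48926434 238.35914292]
 [  0.           0.           1.        ]] [ 2.06968483 -2.12577993  0.24530941] [ -29.98450711  592.90102228 1072.59950351]
panel [(0.57, [194, 170, 309, 297])]
spanner [(0.87, [312, 308, 368, 349]), (0.84, [382, 224, 439, 239]), (0.65, [482, 275, 544, 291]), (0.65, [216, 269, 299, 283])]
keepe
[... 364 characters left out ...]
: 1.0, 'joint_pos': array([-6.99800460e+01,  7.47004418e+00,  8.52671887e+01, -6.12149494e-04,
        8.72607830e+01, -4.89421247e+00]), 'qd': array([ 0.09606951,  0.07894674, -0.07444187, -0.02604098, -0.00323103,
       -0.02099384]), 'joint_efforts': array([ 3.41883260e-04, -5.69331086e+01, -5.00873673e+01, -3.97549718e-05,
        1.40176820e-03,  4.13639555e-06]), 'tool_pos': array([ 252.76645611, -544.17399872,  231.30979518]), 'tcp_rot': array([1.79998075e+02, 7.78499436e-04, 2.49141957e+01]), 'ft_force': array([-0.02308176, -0.62111491, -0.12799293]), 'wrist_torque': array([-0.05596242,  0.00991537, -0.02945615]), 'grip_force': 0.0, 'finger_gap': 85.3580226497838}
18.700000000000003
```

```bash
python3 - <<'E'
from h import *
a=cv2.imread("pics/top.png")[150:360,100:560]
cv2.imwrite("pics/topc.png",cv2.resize(a,(800,365),interpolation=cv2.INTER_CUBIC))
b=cv2.imread("pics/scene.png")[170:360,60:500]
cv2.imwrite("pics/scc.png",cv2.resize(b,(800,345),interpolation=cv2.INTER_CUBIC))
cv2.imwrite("pics/both.png",np.vstack([cv2.imread("pics/topc.png"),cv2.imread("pics/scc.png")])[:710])
E
python3 -c "
import cv2;a=cv2.imread('pics/both.png');cv2.imwrite('pics/both.png',cv2.resize(a,(676,600)))"
```

```text
(no output)
```

View pics/topc.png

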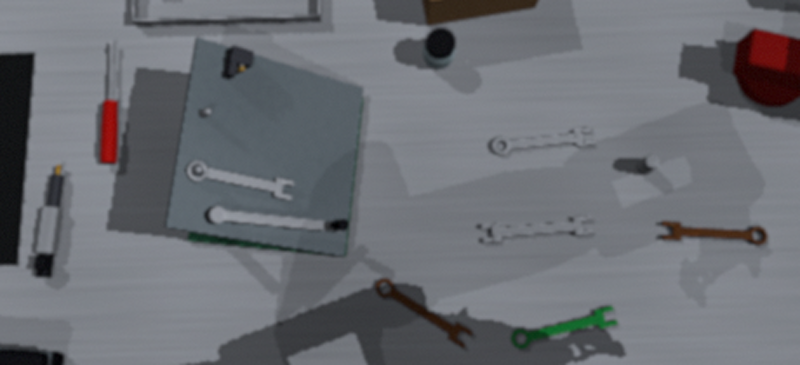

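View pics/scc.png

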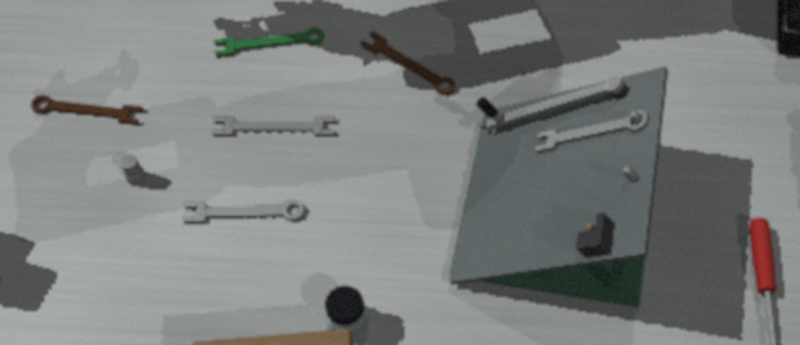

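```bash
cat > m1.py <<'E'
from h import *
import pickle
from scipy.spatial.transform import Rotation as R
def fit(n):
    s=pickle.load(open(n+".pkl","rb"));W=cloud(s);return s,W
def planefit(s,W,box):
    l,t,rr,b=box
    P=W[t:b,l:rr].reshape(-1,3);P=P[np.isfinite(P).all(1)]
    P=P[(P[:,2]>25)]
    rng=np.random.default_rng(0);best=0
    for _ in range(400):
        q=P[rng.choice(len(P),3,False)];nn=np.cross(q[1]-q[0],q[2]-q[0])
        if np.linalg.norm(nn)<100: continue
        nn/=np.linalg.norm(nn);nn*=np.sign(nn[2])
        if abs(np.degrees(np.arccos(nn[2]))-35)>6: continue
        m=abs((P-q[0])@nn)<2
        if m.sum()>best: best=m.sum();M=m
    Q=P[M];c=Q.mean(0);nn=np.linalg.svd(Q-c)[2][2];nn*=np.sign(nn[2])
    return P,Q,c,nn
if __name__=="__main__":
  for n,box in (("top",(185,160,320,310)),("scene",(295,200,440,335))):
    s,W=fit(n)
    P,Q,c,nn=planefit(s,W,box)
    yaw=np.degrees(np.arctan2(-nn[1],-nn[0]))
    print(n,len(Q),"c",c,"n",nn,"tilt",np.degrees(np.arccos(nn[2])),"upslope yaw",yaw)
    rect=None
    a=np.radians(yaw);t=np.radians(35)
    x=np.array([np.cos(a)*np.cos(t),np.sin(a)*np.cos(t),np.sin(t)]);y=np.array([-np.sin(a),np.cos(a),0]);z=np.cross(x,y)
    L=(Q-c)@np.stack([x,y,z],1)
    (rc,sz,an)=cv2.minAreaRect(L[:,:2].astype(np.float32)); print("rect",rc,sz,an)
    h=W[200:320]; 
    bench=W[:, :,2][(abs(W[:,:,2])<15)]; print("bench z",np.median(bench))
    # spanner candidate
    Z=W[:,:,2]
    print(np.round(np.percentile(L,[0.5,99.5],0),1))
E
python3 m1.py
python3 - <<'E'
from h import *; import pickle
s=pickle.load(open("top.pkl","rb"));W=cloud(s)
for p in [(387,234),(439,229),(218,214),(214,248),(266,258),(224,274),(295,279),(236,185),(413,231)]:print(p,np.round(W[p[1],p[0]],1))
E
```

```text
top 6326 c [598.2830167  125.69844021 103.59059993] n [-0.06931053 -0.56779396  0.82024756] tilt 34.89041655770432 upslope yaw 83.04034480380096
rect (-8.74688720703125, 1.518768310546875) (265.74468994140625, 262.3484802246094) 89.7597427368164
bench z 0.7885327889415626
[[-135.6 -129.3   -2.1]
 [ 121.3  133.1    2.2]]
scene 5393 c [612.63528987 125.68295819 103.00955411] n [-0.07239213 -0.56745863  0.82021343] tilt 34.89383489181949 upslope yaw 82.72990304827687
rect (-7.6501312255859375, 13.887496948242188) (263.1311950683594, 268.91595458984375) 0.1281452625989914
bench z 0.15606575449836355
[[-135.2 -117.4   -2.1]
 [ 121.9  145.8    2.2]]
(387, 234) [ 614.9 -225.6    2.9]
(439, 229) [ 624.8 -367.     3.7]
(218, 214) [631.6 192.5 175.5]
(214, 248) [550.4 199.3 176.4]
(266, 258) [544.   92.8  73.3]
(224, 274) [493.2 179.7 154.7]
(295, 279) [485.1  19.1  99.9]
(236, 185) [706.3 153.9 164.3]
(413, 231) [ 619.5 -294.8   10.3]
```

```bash
cat > m2.py <<'E'
from h import *; import pickle
for n,box in (("top",(376,218,450,245)),("scene",(150,278,240,300))):
    s=pickle.load(open(n+".pkl","rb"));W=cloud(s);l,t,rr,b=box
    P=W[t:b,l:rr];g=s["pixels"][t:b,l:rr].astype(float).mean(2)
    Z=P[:,:,2];m=(Z>4.5)&(Z<14)
    Q=P[m];c=Q.mean(0);d=np.linalg.svd(Q[:,:2]-c[:2],full_matrices=False)[2][0];d*=np.sign(d[1])
    e=np.array([-d[1],d[0]])
    a=(Q[:,:2]-c[:2])@d;w=(Q[:,:2]-c[:2])@e
    print(n,m.sum(),"c",c,"dir yaw",np.degrees(np.arctan2(d[1],d[0])),"ext",a.min(),a.max(),"medz",np.median(Q[:,2]))
    sh=abs(a-(a.min()+a.max())/2)<40
    k=np.polyfit(a[sh],w[sh],1);print(" shank yaw corr",np.degrees(np.arctan(k[0])),"off",k[1],"width",np.ptp(w[sh]))
    mid=c[:2]+d*((a.max()-79.5)+(a.min()+77.5))/2+e*k[1];print(" origin",mid,"ring",mid+65*d)
s=pickle.load(open("top.pkl","rb"));a=s["pixels"][215:250,370:450];save("crop1.png",cv2.resize(a,(800,350),interpolation=cv2.INTER_CUBIC))
E
python3 m2.py
```

```text
top 371 c [ 621.2600776  -296.35262807    8.06499651] dir yaw 91.89192877482085 ext -99.88737412698039 95.90939130034505 medz 8.059690129534067
 shank yaw corr 0.06150102771027784 off -0.03322419768136201 width 71.06888823913525
 origin [ 621.39196341 -299.33889324] ring [ 619.24602831 -234.37432626]
scene 431 c [ 623.12200452 -290.70460614    7.56371986] dir yaw 94.13408423550443 ext -102.08338000846557 108.46982812851805 medz 7.338608845476627
 shank yaw corr -2.761336921106698 off -0.2836314871662863 width 59.35686354210226
 origin [ 623.24678676 -288.49664147] ring [ 618.56088533 -223.66576667]
```

View pics/crop1.png

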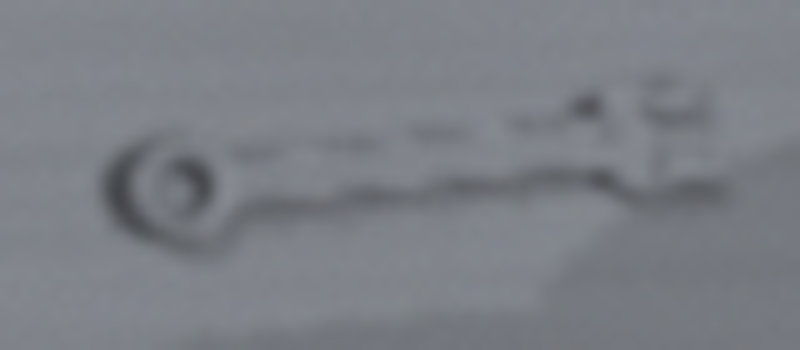

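Crop: closed ring at crop (183,188) = top pixel (388,234), open jaw at crop (690,135) = (439,228.5), plain steel. Could be mistaken for it: the open-jawed steel one (409,280), brown ones (487,284) and (345,331), green (420,340) and the taken one on the panel (240,258). I choose the one at (388,234).

```bash
cat >> h.py <<'E'
def ray(s,uv,zp):
    K=np.array(s["K"]);Rm=cv2.Rodrigues(np.array(s["rvec"],float))[0];C=-Rm.T@np.array(s["tvec"]).reshape(3)
    d=Rm.T@np.linalg.inv(K)@np.array([uv[0],uv[1],1.]);return C+d*(zp-C[2])/d[2]
def pose(st=None):
    st=st or r.sense();return np.array(st["tool_pos"]),R.from_euler("xyz",st["tcp_rot"],degrees=True)
def step(p,Rt):
    "shift (m) and rotvec in the tool frame from the present pose to p, Rt"
    q,Rc=pose();return np.round(Rc.inv().apply(np.array(p)-q)/1000,4),np.round((Rc.inv()*Rt).as_rotvec(),4)
def rot(x,z):
    x=np.array(x,float);z=np.array(z,float)/np.linalg.norm(z);x=x-z*(x@z);x/=np.linalg.norm(x);return R.from_matrix(np.stack([x,np.cross(z,x),z],1))
E
python3 - <<'E'
from h import *; import pickle
s=pickle.load(open("top.pkl","rb"))
a=ray(s,(388.3,233.8),8);b=ray(s,(439,228.6),8);print(a,b,np.linalg.norm(a-b))
d=(a-b)/np.linalg.norm(a-b);o=a-65*d;print("origin",o,"yaw",np.degrees(np.arctan2(d[1],d[0])))
print(step([o[0],o[1],160],rot(d,[0,0,-1])))
w=r.snapshot("wrist");print(w["K"],w["rvec"],w["tvec"]);Rm=cv2.Rodrigues(np.array(w["rvec"]))[0];C=-Rm.T@np.array(w["tvec"]).reshape(3)
p,Rt=pose();print("cam in tool",Rt.inv().apply(C-p),"axes rows",Rt.inv().apply(Rm))
E
```

```text
[ 614.09720976 -228.35926746    8.        ] [ 624.8206002  -365.92351654    8.        ] 137.981570248978
origin [ 619.1487567  -293.16267689    8.        ] yaw 94.45729948053429
(array([ 0.438 , -0.0733,  0.0713]), array([ 0.    ,  0.    , -1.2138]))
[[371.64829954   0.         313.28549656]
 [  0.         371.64829954 239.36264458]
 [  0.           0.           1.        ]] [-2.40987447  1.53561541  0.2506904 ] [-600.55422314  -41.85989929  381.20056858]
cam in tool [  82.47063899    0.32505158 -143.52126099] axes rows [[ 1.31700517e-03  9.99999116e-01 -1.82978667e-04]
 [-9.47951199e-01  1.19019482e-03 -3.18413423e-01]
 [-3.18412924e-01  5.92806971e-04  9.47951928e-01]]
```

```bash
python3 -m jog '[0.055,-0.009,0.009,0,0,-0.15, 0.11,-0.018,0.018,0,0,-0.31, 0.166,-0.028,0.027,0,0,-0.46, 0.22,-0.037,0.036,0,0,-0.61, 0.275,-0.046,0.045,0,0,-0.77, 0.33,-0.055,0.054,0,0,-0.92, 0.385,-0.065,0.063,0,0,-1.07, 0.438,-0.073,0.071,0,0,-1.214]' 0 20; python3 -m jog '[0,0,0,0,0,0, 0,0,0,0,0,0]'
cat >> h.py <<'E'
def wproj(w,P):
    Rm=cv2.Rodrigues(np.array(w["rvec"]))[0];X=np.array(P,float).reshape(-1,3)@Rm.T+np.array(w["tvec"]).reshape(3)
    K=w["K"];n=np.hypot(X[:,0],X[:,1]);th=np.arctan2(n,X[:,2])
    return np.stack([K[0][2]+K[0][0]*th*X[:,0]/n,K[1][2]+K[1][1]*th*X[:,1]/n],1)
def wray(w,uv):
    K=w["K"];d=np.array([(uv[0]-K[0][2])/K[0][0],(uv[1]-K[1][2])/K[1][1]]);th=np.hypot(*d)
    v=np.array([*(d/th*np.sin(th)),np.cos(th)]);Rm=cv2.Rodrigues(np.array(w["rvec"]))[0]
    return -Rm.T@np.array(w["tvec"]).reshape(3),Rm.T@v
def wplane(w,uv,c,n):
    C,d=wray(w,uv);return C+d*(((np.array(c)-C)@n)/(d@n))
E
python3 - <<'E'
from h import *; import pickle
w=r.snapshot("wrist");pickle.dump(w,open("w1.pkl","wb"));save("w1.png",w["pixels"]);print(r.sense()["time"],wproj(w,[[614,-228,4],[624,-365,4]]))
E
```

```text
time: 2.05
tool_pos: [620.7, -292.1, 160.0]
tcp_rot: [180.0, 0.0, 94.8]
ft_force: [0.1, -1.2, -0.2]
finger_gap: 42.5
grip_force: 0.0
time: 2.3
tool_pos: [619.1, -293.4, 159.9]
tcp_rot: [-180.0, 0.0, 94.5]
ft_force: [-0.3, 0.2, 0.1]
finger_gap: 42.5
grip_force: 0.0
2.35 [[312.50358104 138.94119682]
 [311.6209553  294.89716983]]
```

View pics/w1.png

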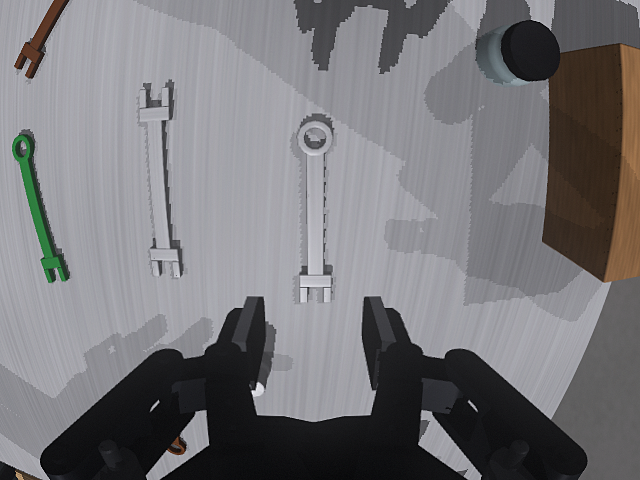

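Wrist picture: the ring of the steel spanner at (316,138), its jaw end at (316,303), shank upright in the picture at u=316; socket lies behind the left finger (258,388), open spanner at u≈160.

Run:
```python
from h import *; import pickle
w=pickle.load(open("w1.pkl","rb"));n=np.array([0,0,1.])
g=w["pixels"].astype(float)
a=wplane(w,(315.5,138),[0,0,6],n);b=wplane(w,(316.3,302),[0,0,6],n);d=(a-b)/np.linalg.norm(a-b)
print(a,b,np.linalg.norm(a-b),"(exp 142.5) yaw",np.degrees(np.arctan2(d[1],d[0])))
o=(a-65*d+b+77.5*d)/2;print("o",o,step([o[0],o[1],160],rot(d,[0,0,-1])))
Z=w["range_z"];print(Z[138,302],Z[215,315],Z[215,340])
```

```text
[ 616.30093898 -226.94904492    6.        ] [ 628.70920536 -370.87526064    6.        ] 144.46010053196323 (exp 142.5) yaw 94.9274395037307
o [ 621.96823422 -292.68525107    6.        ] (array([0.0011, 0.0033, 0.0004]), array([-0.0003,  0.0003, -0.0092]))
285.0901 302.59686 312.5599
```

```bash
python3 -m jog '[0.001,0.0033,0.05,0,0,-0.009, 0.001,0.0033,0.1,0,0,-0.009, 0.001,0.0033,0.135,0,0,-0.009, 0.001,0.0033,0.155,0,0,-0.009, 0.001,0.0033,0.1575,0,0,-0.009, 0.001,0.0033,0.1575,0,0,-0.009]'; python3 -m jog '[0,0,0,0,0,0, 0,0,0,0,0,0, 0,0,0,0,0,0, 0,0,0,0,0,0]' -1 50; python3 -m jog '[0,0,-0.03,0,0,0, 0,0,-0.06,0,0,0, 0,0,-0.11,0,0,0, 0,0,-0.16,0,0,0, 0,0,-0.2,0,0,0, 0,0,-0.2,0,0,0, 0,0,-0.2,0,0,0]'
python3 - <<'E'
from h import *; import pickle
w=r.snapshot("wrist");pickle.dump(w,open("w2.pkl","wb"));save("w2.png",w["pixels"]);print(r.sense()["time"])
E
```

```text
time: 3.1
tool_pos: [623.4, -293.2, 4.7]
tcp_rot: [179.9, 0.1, 94.9]
ft_force: [0.2, -0.4, -0.0]
finger_gap: 42.3
grip_force: 0.0
time: 3.6
tool_pos: [623.7, -292.9, 4.9]
tcp_rot: [179.9, 0.1, 95.0]
ft_force: [-1.2, 0.6, 6.0]
finger_gap: 11.6
grip_force: 48.9
time: 4.47
tool_pos: [622.2, -291.9, 202.0]
tcp_rot: [-180.0, -0.0, 95.0]
ft_force: [0.6, -1.3, -2.3]
finger_gap: 11.6
grip_force: 48.9
4.525
```

View pics/w2.png

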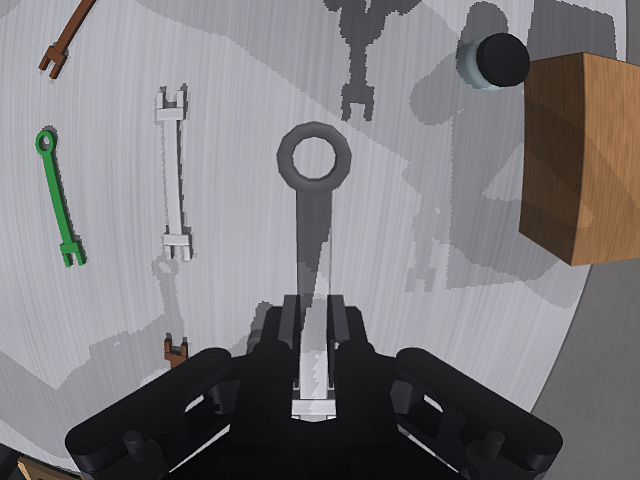

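Wrist picture: spanner is held, ring at (314,158) with hole clear, shank upright between the fingers. Next: its pose in the tool frame, and the panel from depth.

```bash
cat >> h.py <<'E'
def wcloud(w):
    K=w["K"];v,u=np.mgrid[:480,:640];dx=(u-K[0][2])/K[0][0];dy=(v-K[1][2])/K[1][1];th=np.hypot(dx,dy)+1e-9
    z=w["range_z"];k=np.tan(th)/th*z;P=np.stack([dx*k,dy*k,z],-1)
    Rm=cv2.Rodrigues(np.array(w["rvec"]))[0];W=(P-np.array(w["tvec"]).reshape(3))@Rm;W[z==0]=np.nan;return W
E
python3 - <<'E'
from h import *; import pickle
w=pickle.load(open("w2.pkl","rb"));W=wcloud(w);p,Rt=pose()
T=Rt.inv().apply((W-p).reshape(-1,3)).reshape(W.shape)
box=np.zeros((480,640),bool);box[110:290,265:365]=1
m=box&(abs(T[...,2])<35)&np.isfinite(T[...,0])
Q=T[m];c=Q.mean(0);n=np.linalg.svd(Q-c,full_matrices=False)[2][2];n*=-np.sign(n[2]);print("n in tool",n,"std",((Q-c)@n).std(),m.sum())
print("range x",np.percentile(Q[:,0],[1,99]),"z med",np.median(Q[:,2]), Q[Q[:,0]<45].mean(0),Q[Q[:,0]>50].mean(0))
cs,_=cv2.findContours(m.astype(np.uint8),cv2.RETR_CCOMP,cv2.CHAIN_APPROX_NONE)
for k in cs:
    a=cv2.contourArea(k)
    if 300<a: print(a,cv2.minEnclosingCircle(k))
for uv in [(314,157.5)]:
    C,d=wray(w,uv);Cc=Rt.inv().apply(C-p);dd=Rt.inv().apply(d);t=((c-Cc)@n)/(dd@n);print("ring top centre in tool",Cc+t*dd)
sh=Q[(Q[:,0]<48)];print("shank dir",np.polyfit(sh[:,0],sh[:,1],1),"z",np.polyfit(sh[:,0],sh[:,2],1))
E
```

```text
n in tool [-0.00309172 -0.00103267 -0.99999469] std 0.8823751032599755 6255
range x [13.14543719 79.25989253] z med -4.704183717811898 [29.20722823  1.30059149 -4.59748747] [65.21199226  1.20463246 -4.68873639]
7459.0 ((313.5, 205.7738037109375), 84.84612274169922)
1440.0 ((313.7120361328125, 157.33070373535156), 22.409618377685547)
ring top centre in tool [66.93710232  1.37843384 -4.69917493]
shank dir [2.25315173e-04 1.28549152e+00] z [-1.34500402e-05 -4.59452637e+00]
```

```bash
cat > panel.py <<'E'
from h import *; import pickle
yaw=np.radians(82.9);t=np.radians(35)
X=np.array([np.cos(yaw)*np.cos(t),np.sin(yaw)*np.cos(t),np.sin(t)]);Y=np.array([-np.sin(yaw),np.cos(yaw),0]);Z=np.cross(X,Y)
E
python3 - <<'E'
from panel import *
for nme,uv in (("top",None),("scene",None)):
    pass
s=pickle.load(open("top.pkl","rb"))
c=np.array([600,125.69,103.5])
def onpl(s,uv,h):
    C=ray(s,uv,0);C2=ray(s,uv,300);d=C2-C;return C+d*(((c+h*Z-C)@Z)/(d@Z))
pg=onpl(s,(218.5,214),18);tk=onpl(s,(214,248),12);print("peg top",pg,"root",pg-18*Z,"taken",tk-12*Z)
e=(tk-12*Z)-(pg-18*Z);print("diff in panel",e@X,e@Y)
# origin from taken peg
o=tk-12*Z-105*X-45*Y;print("origin",o)
root=pg-18*Z
Rt=rot(X,-Z);ring=np.array([65.8,1.35,-0.7])
tgt=root+60*Z-40*X-Rt.apply(ring);print("tcp",tgt,"euler",Rt.as_euler("xyz",degrees=True),step(tgt,Rt))
E
```

```text
peg top [632.0130715  191.68865117 174.10295863] root [633.2891796  201.93385907 159.35822184] taken [553.39117342 208.4773649  156.98999269]
diff in panel -4.128881509251834 80.09413028649848
origin [587.41502838 117.56387121  96.76446688]
tcp [617.03338327  82.346729   147.2495511 ] euler [180.  -35.   82.9] (array([0.3729, 0.0281, 0.0541]), array([-0.0668,  0.6073,  0.2036]))
```

```bash
python3 -m jog '[0.045,0.003,0.0,0,0,0, 0.095,0.007,0.0,-0.01,0.1,0.03, 0.145,0.011,0.01,-0.02,0.2,0.07, 0.2,0.015,0.02,-0.03,0.3,0.1, 0.25,0.019,0.03,-0.044,0.4,0.135, 0.3,0.023,0.04,-0.055,0.5,0.17, 0.345,0.026,0.05,-0.067,0.607,0.204, 0.373,0.028,0.054,-0.067,0.607,0.204]'; python3 -m jog '[0,0,0,0,0,0, 0,0,0,0,0,0]'
cat > m3.py <<'E'
from panel import *; import sys
n=sys.argv[1]
w=r.snapshot("wrist");pickle.dump((w,r.sense()),open(n+".pkl","wb"));save(n+".png",w["pixels"])
p,Rt=pose();W=wcloud(w);T=Rt.inv().apply((W-p).reshape(-1,3)).reshape(W.shape)
c=np.array([600,125.69,103.5]);D=(W-c)@Z
m=(abs(D)<8)&np.isfinite(D)&(abs((W-c)@X)<120)&(abs((W-c)@Y)<120)
Q=W[m];
for _ in range(3):
    cc=Q.mean(0);nn=np.linalg.svd(Q-cc,full_matrices=False)[2][2];nn*=np.sign(nn[2]);Q=W[m&(abs((W-cc)@nn)<2)]
print("plane",cc,nn,"tilt",np.degrees(np.arccos(nn[2])),"yaw",np.degrees(np.arctan2(-nn[1],-nn[0])),len(Q),"plane offset vs top",(cc-c)@Z,"in tool n",Rt.inv().apply(nn))
print(r.sense()["time"],p,Rt.as_euler("xyz",degrees=True))
E
python3 m3.py w3
```

```text
time: 5.52
tool_pos: [614.9, 83.2, 144.0]
tcp_rot: [-179.6, -35.1, 82.5]
ft_force: [0.0, -1.0, -1.6]
finger_gap: 11.0
grip_force: 49.0
time: 5.78
tool_pos: [617.4, 81.6, 147.8]
tcp_rot: [179.9, -34.9, 82.9]
ft_force: [-0.1, -0.7, -0.6]
finger_gap: 11.3
grip_force: 49.0
plane [611.8930105  153.11737285 124.48695502] [-0.07144134 -0.56925914  0.81904833] tilt 35.01035908568959 yaw 82.84684591435398 92602 plane offset vs top 0.7372902207953835 in tool n [-0.0018662   0.00167876 -0.99999685]
5.825 [617.86624817  81.20159453 148.31711195] [179.85289776 -34.90340121  82.93559241]
```

View pics/w3.png

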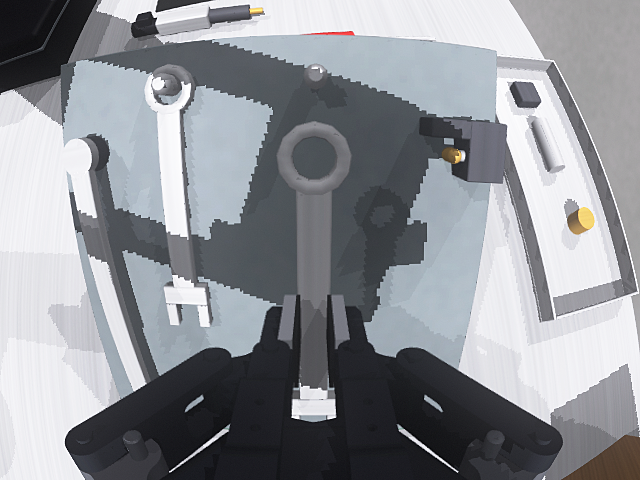

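Picture: free peg at (316,73), held ring at (314,157), taken peg/ring at (168,88), catch block right (480,150), hinge left (90,152). Measure the peg from depth.

Run:
```python
from panel import *
w,st=pickle.load(open("w3.pkl","rb"));p,Rt=pose(st);W=wcloud(w)
T=Rt.inv().apply((W-p).reshape(-1,3)).reshape(W.shape)
cc=np.array([611.893,153.117,124.487]);nn=np.array([-.07144,-.56926,.81905]);D=(W-cc)@nn
print(np.round(D[58:98:2,300:334:2],0).astype(int))
b=np.zeros((480,640),bool);b[55:100,295:337]=1
m=b&(D>17)&(D<24);Q=T[m];print("top pts",m.sum(),"px",np.argwhere(m).mean(0)[::-1],"tool mid",(Q.min(0)+Q.max(0))/2,Q.mean(0),np.ptp(Q,0))
m=b&(D>4)&(D<24);Q=T[m];print("all",m.sum(),Q.min(0),Q.max(0))
# ring again
b=np.zeros((480,640),bool);b[110:290,265:365]=1
m=b&(abs(T[...,2])<20);Q=T[m];g=Q[Q[:,0]>55];print("ring",np.percentile(g,[1,99],0),"z",np.median(g[:,2]))
cs,_=cv2.findContours(m.astype(np.uint8),cv2.RETR_CCOMP,cv2.CHAIN_APPROX_NONE)
for k in cs:
    if 800<cv2.contourArea(k)<3000: print(cv2.minEnclosingCircle(k))
print("plane in tool: dist along z",(Rt.inv().apply(cc-p))@np.array([0,0,1]))
```

```text
[[                  -1                   -1                    0
                     1                    0                   -1
                    -1                   -1                   -1
                     0                    0                   -2
                     1                    1                    0
                    -1                   -1]
 [                   1                    0                    0
                    -1                    0                    0
                    -1                    0                    0
                     1                    0                    0
                     0                    1                    0
                     0                    0]
 [                  -1                    0                    0
                     0                    0                    0
                    -1                   -1                    1
                     1                    1                    0
                     0                    0                   -1
                     0             
[... 6139 characters left out ...]
      -1                   -1                    1
                    -1                    1                    0
                     0                    0]]
top pts 339 px [314.87905605  74.41297935] tool mid [104.45427162   0.79422029  40.35632954] [104.53083125   0.72013815  40.6470007 ] [11.18729479 10.69537047  4.96517752]
all 461 [98.82519289 -5.08230505 37.87374078] [110.979032     6.20150342  55.34034912]
ring [[ 55.23851585 -13.31530105  -4.70168768]
 [ 80.91953389  13.52352341   1.90878586]] z -3.003950201096524
((313.7120361328125, 157.33070373535156), 22.409618377685547)
plane in tool: dist along z 59.922249127503584<stdin>:5: RuntimeWarning: invalid value encountered in cast
```

```bash
cat >> h.py <<'E'
CT=np.array([82.47,0.325,-143.52]);RT=np.array([[0.0013,1,-0.0002],[-0.94795,0.0012,-0.3184],[-0.3184,0.0006,0.94795]])
def tcloud(w):
    "wrist cloud in the tool frame by the fixed camera mount"
    w2=dict(w);w2["rvec"]=cv2.Rodrigues(RT)[0];w2["tvec"]=-RT@CT;return wcloud(w2),w2
E
python3 - <<'E'
from panel import *
for n in ("w2","w3"):
    w=pickle.load(open(n+".pkl","rb"));w=w if n=="w2" else w[0]
    T,w2=tcloud(w)
    b=np.zeros((480,640),bool);b[110:290,265:365]=1
    m=b&(abs(T[...,2])<20);Q=T[m];g=Q[Q[:,0]>55];top=g[abs(g[:,2]-np.median(g[:,2]))<3]
    print(n,"ring outer",np.percentile(g,[1,99],0).round(2).tolist(),"z",np.median(g[:,2]),"hole",wplane(w2,(313.71,157.33),[0,0,np.median(g[:,2])],np.array([0,0,1.])))
b=np.zeros((480,640),bool);b[55:100,295:337]=1
P=T[40:110,270:360].reshape(-1,3);P=P[np.isfinite(P).all(1)];z0=np.median(P[:,2]);f=np.abs(P[:,2]-z0)<4
A=np.c_[P[f][:,:2],np.ones(f.sum())];k=np.linalg.lstsq(A,P[f][:,2],rcond=None)[0];print("face plane z=ax+by+c",k)
D=(k[0]*T[...,0]+k[1]*T[...,1]+k[2])-T[...,2]
m=b&(D>17)&(D<24);Q=T[m];print("peg",(Q.min(0)+Q.max(0))/2,Q.mean(0),np.ptp(Q,0))
print("circ",wplane(w2,cv2.minEnclosingCircle(np.argwhere(m)[:,::-1].astype(np.float32))[0],[0,0,k[2]-18+k[0]*105],np.array([0,0,1.])))
E
```

```text
w2 ring outer [[55.32, -12.96, -5.28], [80.94, 13.81, 1.48]] z -3.7133311774115136 hole [67.97394302  0.53010404 -3.71333118]
w3 ring outer [[55.24, -13.01, -5.4], [80.93, 13.83, 1.22]] z -3.693777685679641 hole [67.97191563  0.53013276 -3.69377769]
face plane z=ax+by+c [-1.14116067e-03  2.55480490e-04  5.92346954e+01]
peg [104.48672278   1.16732612  39.63251563] [104.55964559   1.1078333   39.9164597 ] [11.18757394 10.68360786  4.94613455]
circ [104.37924678   1.31849795  41.11487349]
```

```bash
python3 -m jog '[0.02,0.0007,0.01,0,0,0, 0.0375,0.0007,0.022,0,0,0, 0.0375,0.0007,0.028,0,0,0, 0.0375,0.0007,0.028,0,0,0, 0.0375,0.0007,0.028,0,0,0]'
cat > m4.py <<'E'
from panel import *; import sys
w=r.snapshot("wrist");save(sys.argv[1]+".png",w["pixels"][90:230,240:390].repeat(4,0).repeat(4,1));T,w2=tcloud(w)
P=T[60:250,230:400].reshape(-1,3);P=P[np.isfinite(P).all(1)&(P[:,2]>15)];z0=np.median(P[:,2]);P=P[abs(P[:,2]-z0)<4]
k=np.linalg.lstsq(np.c_[P[:,:2],np.ones(len(P))],P[:,2],rcond=None)[0]
b=np.zeros((480,640),bool);b[120:200,265:365]=1
D=(k[0]*T[...,0]+k[1]*T[...,1]+k[2])-T[...,2];m=b&(D>17)&(D<23)&(T[...,2]>6);Q=T[m]
print("plane",k,"peg top",m.sum(),Q.mean(0),(Q.min(0)+Q.max(0))/2,np.ptp(Q,0))
print(r.sense()["time"],pose()[0])
E
python3 m4.py w4
```

```text
time: 6.45
tool_pos: [624.3, 127.9, 147.1]
tcp_rot: [179.8, -34.9, 83.0]
ft_force: [0.4, -0.0, -1.2]
finger_gap: 11.6
grip_force: 49.0
plane [-1.70240605e-03  1.12977656e-03  3.18751244e+01] peg top 477 [67.00599641  0.41267505 12.56982694] [66.91147844  0.47616229 12.21854867] [11.54461711 10.60654186  5.10099076]
6.5 [624.4389786  127.77399873 147.18100576]
```

View pics/w4.png

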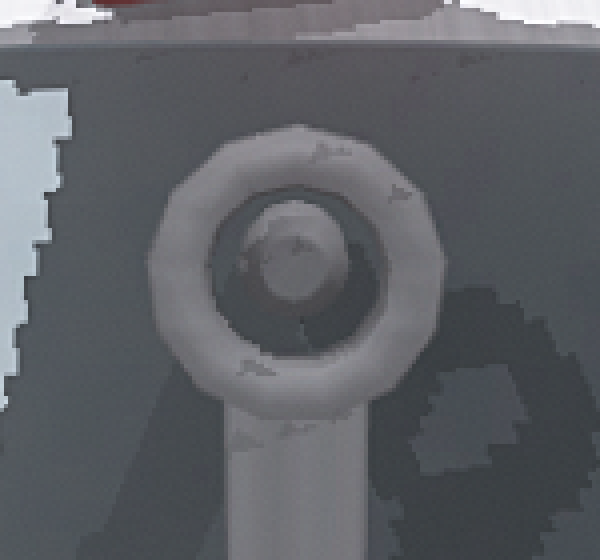

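The enlarged picture shows the peg through the ring hole (crop (292,250), ring at (298,270)). In 3D both are at tool (67.0, 0.4), so I lower straight.

```bash
python3 -m jog '[0,0,0.007,0,0,0, 0,0,0.012,0,0,0, 0,0,0.017,0,0,0, 0,0,0.021,0,0,0, 0,0,0.024,0,0,0, 0,0,0.024,0,0,0]'; python3 -m jog '[0,0,0.0015,0,0,0, 0,0,0.0025,0,0,0, 0,0,0.0025,0,0,0]'
```

```text
time: 7.25
tool_pos: [626.1, 141.9, 127.4]
tcp_rot: [179.8, -34.9, 83.0]
ft_force: [-0.2, 0.2, -0.6]
finger_gap: 11.6
grip_force: 49.0
time: 7.62
tool_pos: [626.4, 143.2, 125.6]
tcp_rot: [179.8, -34.9, 83.0]
ft_force: [0.1, 0.1, -0.4]
finger_gap: 11.1
grip_force: 49.0
```

```bash
python3 -m jog '[0,0,0.0005,0,0,0, 0,0,0.001,0,0,0, 0,0,0.001,0,0,0]';  python3 -m jog '[0,0,0.0005,0,0,0, 0,0,0.001,0,0,0, 0,0,0.001,0,0,0]'; python3 m4.py w5; python3 -m jog '[0,0,0,0,0,0, 0,0,0,0,0,0]'
```

```text
time: 8.0
tool_pos: [626.4, 143.8, 124.7]
tcp_rot: [179.8, -34.9, 83.0]
ft_force: [0.2, -0.7, -1.9]
finger_gap: 11.3
grip_force: 49.0
time: 8.38
tool_pos: [626.6, 144.0, 124.4]
tcp_rot: [179.8, -34.9, 83.0]
ft_force: [-3.2, -3.7, 3.8]
finger_gap: 11.0
grip_force: 49.9
time: 8.68
tool_pos: [626.6, 144.0, 124.4]
tcp_rot: [179.8, -34.9, 83.0]
ft_force: [-4.0, -4.2, 5.2]
finger_gap: 11.4
grip_force: 50.0m4.py:7: RuntimeWarning: Mean of empty slice.
  print("plane",k,"peg top",m.sum(),Q.mean(0),(Q.min(0)+Q.max(0))/2,np.ptp(Q,0))
  ret = um.true_divide(
Traceback (most recent call last):
  File "m4.py", line 7, in <module>
    print("plane",k,"peg top",m.sum(),Q.mean(0),(Q.min(0)+Q.max(0))/2,np.ptp(Q,0))
                                                 ~~~~~^^^
ValueError: zero-size array to reduction operation minimum which has no identity
```

```bash
python3 -m jog '[0,0,0,0,0,0, 0,0,0,0,0,0, 0,0,0,0,0,0]' -0.1; python3 -m jog '[0,0,-0.02,0,0,0, 0,0,-0.05,0,0,0, 0,0,-0.075,0,0,0, 0,0,-0.09,0,0,0, 0,0,-0.09,0,0,0]'
python3 - <<'E'
from panel import *
w=r.snapshot("wrist");pickle.dump((w,r.sense()),open("w6.pkl","wb"));save("w6.png",w["pixels"])
E
```

```text
time: 9.05
tool_pos: [626.6, 144.5, 123.9]
tcp_rot: [179.8, -34.9, 83.0]
ft_force: [0.2, 0.7, 0.2]
finger_gap: 38.0
grip_force: 0.0
time: 9.68
tool_pos: [620.8, 92.2, 199.4]
tcp_rot: [179.6, -34.9, 83.0]
ft_force: [0.7, 0.6, -0.3]
finger_gap: 38.5
grip_force: 0.0
```

View pics/w6.png

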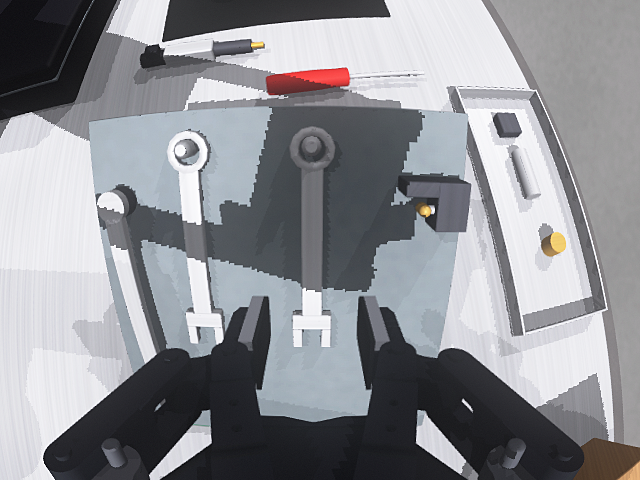

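The spanner hangs on the peg at (313,147), flat with the shank down the slope and free of the fingers; hinge at (117,205), catch roller at (425,210), knob hidden behind the left gripper linkage. Next I measure the bar.

Run:
```python
from panel import *
w,st=pickle.load(open("w6.pkl","rb"));W=wcloud(w)
c=np.array([611.893,153.117,124.487]);D=(W-c)@Z;x=(W-c)@X;y=(W-c)@Y
m=(abs(D)<3)&(abs(x)<90)&(abs(y)<120);A=np.c_[x[m],y[m],np.ones(m.sum())];k=np.linalg.lstsq(A,D[m],rcond=None)[0];print("plane resid tilt",k)
c=c+k[2]*Z;D=D-k[2]-k[0]*x-k[1]*y
def peg(l,t,rr,b,lo,hi):
    q=np.zeros((480,640),bool);q[t:b,l:rr]=1;q&=(D>lo)&(D<hi);Q=W[q];a=np.stack([(Q-c)@X,(Q-c)@Y],1);return q.sum(),(a.min(0)+a.max(0))/2,a.mean(0),np.ptp(a,axis=0)
print("taken",peg(160,120,215,185,16,24));print("free",peg(285,120,340,180,16,24));print("hinge",peg(90,175,140,235,12,40))
q=np.zeros((480,640),bool);q[225:345,100:175]=1;q&=(D>14)&(D<26);a=np.stack([(W[q]-c)@X,(W[q]-c)@Y],1)
kk=np.polyfit(a[:,0],a[:,1],1);print("bar",q.sum(),kk,"angle from -x",np.degrees(np.arctan(kk[0])),a[:,0].min(),a[:,0].max(),"at hinge +70?")
print("ring head D",np.median(D[q]))
for n,box in (("top",(270,262,310,292)),("scene",(318,205,345,245))):
    s=pickle.load(open(n+".pkl","rb"));V=cloud(s);d=(V-c)@Z
    q=np.zeros((480,640),bool);q[box[1]:box[3],box[0]:box[2]]=1;q&=(d>40)&(d<75);Q=V[q]
    if len(Q): print(n,q.sum(),"knob",np.median((Q-c)@X),np.median((Q-c)@Y),np.percentile(d[q],[5,50,95]),np.percentile((Q-c)@X,[5,95]),np.percentile((Q-c)@Y,[5,95]))
print("c",c)
```

```text
plane resid tilt [ 0.0001713  -0.00054055 -0.00063861]
taken (np.int64(240), array([60.4977716 , 63.91120034]), array([60.69544091, 63.21484715]), array([10.67433754, 12.29635939]))
free (np.int64(277), array([ 60.5114137 , -15.85050134]), array([ 60.61889038, -15.83073864]), array([10.81582789, 10.68867155]))
hinge (np.int64(1131), array([ 20.62163875, 118.67345177]), array([ 22.315465  , 116.88201351]), array([32.1023401 , 22.83707097]))
bar 2406 [7.35063280e-02 1.15640977e+02] angle from -x 4.204041506656371 -84.66820455551729 13.598676649319751 at hinge +70?
ring head D 19.76716949689356
top 54 knob -140.84758400296062 107.75052922340782 [43.41203421 59.52285432 64.25154502] [-150.51354226 -137.18959062] [100.74703716 114.40255902]
scene 58 knob -141.44262823274988 102.11521882497897 [42.87181406 55.3839824  61.63881892] [-149.30759685 -134.96645796] [ 98.41804675 111.34398537]
c [611.89304527 153.11736348 124.48647688]
```

Run:
```python
from panel import *
w,st=pickle.load(open("w6.pkl","rb"));W=wcloud(w)
c=np.array([611.893,153.117,124.487]);o=c-44.4*X+18.9*Y
D=(W-c)@Z;x=(W-o)@X;y=(W-o)@Y
print("origin z",o)
q=np.zeros((480,640),bool);q[225:345,100:175]=1;q&=(D>18.6)&(D<22)
for x0 in range(-35,55,12):
    s=q&(abs(x-x0)<3);print("bar x",x0,s.sum(),np.percentile(y[s],[2,98]).round(1) if s.sum()>5 else "")
q=np.zeros((480,640),bool);q[170:240,85:145]=1
for lo in (8,14,18,22,26,30):
    s=q&(D>lo)&(D<lo+4);print("boss D",lo,s.sum(),np.percentile(x[s],[2,98]).round(1) if s.sum()>5 else "",np.percentile(y[s],[2,98]).round(1) if s.sum()>5 else "")
q=np.zeros((480,640),bool);q[165:250,390:480]=1;s=q&(D>21)&(D<27)
print("block",s.sum(),np.percentile(x[s],[1,99]),np.percentile(y[s],[1,99]))
s=q&(D>21)&(D<27)&(y>-108);print("stop",s.sum(),np.percentile(x[s],[1,99]),np.percentile(y[s],[1,99]))
e=np.zeros((480,640),bool);e[95:400,80:480]=1;s=e&(abs(D)<2);print("panel ext",np.percentile(x[s],[.2,99.8]),np.percentile(y[s],[.2,99.8]))
for n,box in (("top",(205,260,310,292)),("scene",(318,200,415,250))):
    sn=pickle.load(open(n+".pkl","rb"));V=cloud(sn);d=(V-c)@Z;xx=(V-o)@X;yy=(V-o)@Y
    q=np.zeros((480,640),bool);q[box[1]:box[3],box[0]:box[2]]=1
    s=q&(d>17)&(d<23);print(n,"bar",np.polyfit(xx[s],yy[s],1),s.sum(),xx[s].min(),xx[s].max());s=q&(d>23)&(xx>0);print("boss",s.sum(),np.median(xx[s]),np.median(yy[s]))
```

```text
origin z [588.64249731 119.36160725  99.02020623]
bar x -35 93 [85.5 98.7]
bar x -23 98 [86.6 99.2]
bar x -11 116 [ 87.2 100.5]
bar x 1 119 [ 88.2 101.6]
bar x 13 119 [ 89.1 102.2]
bar x 25 130 [ 89.9 103.4]
bar x 37 134 [ 90.7 104.4]
bar x 49 138 [ 91.5 105.2]
boss D 8 88 [61.5 81. ] [88.6 99. ]
boss D 14 156 [46.8 80.6] [89.2 99.5]
boss D 18 1017 [48.1 79.5] [ 89.7 109.6]
boss D 22 0  
boss D 26 0  
boss D 30 0  
block 2236 [54.70274463 85.93312013] [-133.85895623  -92.15759355]
stop 518 [63.9618422  85.97517609] [-107.79711575  -91.76831382]
panel ext [-103.01563821  129.52653679] [-138.71960753  124.34662415]
top bar [6.93434955e-02 9.54306533e+01] 371 -131.2208060178039 82.11797668955577
boss 6 67.27730909587696 95.36665973361377
scene bar [3.39299926e-02 9.09787020e+01] 243 -127.96337549299639 111.93534065928839
boss 1 20.823566049913527 89.12137306684255
```

```bash
cat >> panel.py <<'E'
o=np.array([588.64,119.36,99.02])
def W3(x,y,d): return o+x*X+y*Y+d*Z
def push(th,gap,d):
    u=np.array([-np.sin(th),-np.cos(th)]);t=np.array([np.cos(th),-np.sin(th)])
    k=np.array([70,100])+172*u-(19+gap)*t
    return W3(*k,d),rot(t[0]*X+t[1]*Y,-Z)
E
python3 - <<'E'
from panel import *
st=r.sense();print(st["time"],st["joint_pos"].round(1),st["tool_pos"],st["tcp_rot"])
p,Rt=push(np.radians(85.8),12,100);print(p,Rt.as_euler("xyz",degrees=True),step(p,Rt))
E
```

```text
9.725 [-15.8  11.8  90.9  34.7  84.3 -14.4] [620.19808245  92.83832405 198.0917606 ] [179.75760201 -34.91945633  82.97244763]
[453.62757291  -7.31619303 121.39310974] [-145.07235873   -2.40757259   -3.6575341 ] (array([-0.1421, -0.153 , -0.0063]), array([ 0.0039, -0.0015,  1.4985]))
```

```bash
python3 -m jog '[-0.018,-0.019,-0.01,0,0,0.18, -0.036,-0.038,-0.01,0,0,0.36, -0.054,-0.057,-0.01,0,0,0.54, -0.072,-0.077,-0.01,0,0,0.72, -0.09,-0.096,-0.01,0,0,0.9, -0.108,-0.115,-0.01,0,0,1.08, -0.125,-0.135,-0.008,0,0,1.26, -0.142,-0.153,-0.006,0,0,1.44]' -1 20; python3 -m jog '[0,0,0,0,0,0.058, 0,0,0,0,0,0.058, 0,0,0,0,0,0.058]'
python3 - <<'E'
from panel import *
w=r.snapshot("wrist");pickle.dump((w,r.sense()),open("w7.pkl","wb"));save("w7.png",w["pixels"])
st=r.sense();print(st["joint_pos"].round(1))
for g in (12,): p,Rt=push(np.radians(85.8),g,37);print(step(p,Rt))
W=wcloud(w);D=(W-o)@Z;x=(W-o)@X;y=(W-o)@Y
s=(D>52)&(D<66)&(x<-80)&(x>-125)&(y>60)&(y<104);print("knob",s.sum(),np.percentile(x[s],[3,50,97]),np.percentile(y[s],[3,50,97]),np.percentile(D[s],[50,97]))
E
```

```text
time: 10.72
tool_pos: [452.0, -6.1, 119.6]
tcp_rot: [-145.2, -4.1, -1.2]
ft_force: [-0.6, 0.6, -0.0]
finger_gap: -0.3
grip_force: 0.0
time: 11.1
tool_pos: [453.4, -6.3, 120.7]
tcp_rot: [-145.1, -2.6, -3.6]
ft_force: [0.6, 0.6, -0.3]
finger_gap: 0.1
grip_force: 0.0
[-32.7  -2.2 114.5  31.3  85.2  52.5]
(array([0.0001, 0.0003, 0.062 ]), array([ 0.0013, -0.0018,  0.0022]))
knob 801 [-108.43426103 -101.52633675  -94.65365816] [80.48921567 86.62805322 94.01982274] [61.63036307 62.99516242]
```

View pics/w7.png

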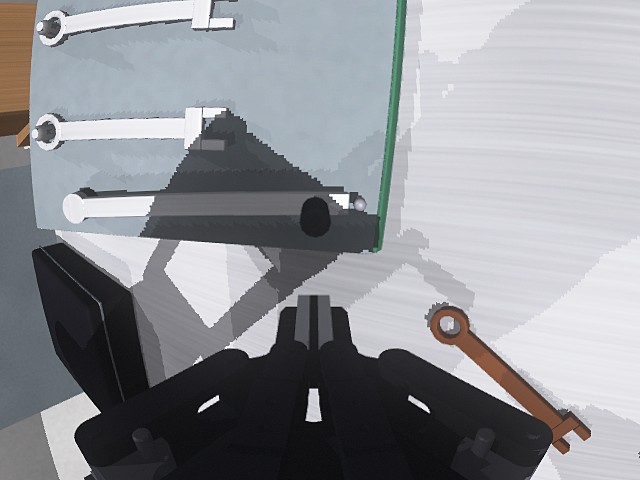

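Knob at (315,215) sits straight ahead of the shut fingers (313,320); measured panel (-101.5, 87.2), top 62 mm out, as the model says. Lower, then advance.

```bash
python3 -m jog '[0,0,0.02,0,0,0, 0,0,0.04,0,0,0, 0,0,0.056,0,0,0, 0,0,0.062,0,0,0, 0,0,0.062,0,0,0]'; python3 -m jog '[0.004,0,0,0,0,0, 0.007,0,0,0,0,0, 0.009,0,0,0,0,0, 0.009,0,0,0,0,0]'
python3 - <<'E'
from panel import *
p,Rt=pose();d0=p-o;print("panel xyD",d0@X,d0@Y,d0@Z)
q=Rt.inv()
H=Rt.inv().apply(W3(70,100,(d0@Z))-p);print("hinge in tool",H)
E
```

```text
time: 11.78
tool_pos: [457.9, 28.7, 70.0]
tcp_rot: [-145.1, -2.5, -3.7]
ft_force: [-0.0, -0.2, 0.1]
finger_gap: -0.2
grip_force: 0.0
time: 12.28
tool_pos: [467.2, 27.7, 70.7]
tcp_rot: [-145.2, -2.6, -3.7]
ft_force: [-0.0, -0.4, -0.8]
finger_gap: -0.5
grip_force: 0.0
panel xyD -103.0683965891923 109.13440610504651 37.55340991690046
hinge in tool [  21.91790387 -171.91761469   -0.21568993]
```

```bash
python3 -c "
from math import *
hx,hy=.0219,-.1719
for i in range(1,42):
    f=i*.01
    if i<=8 or i%5==0: print(f, round(hx-(cos(f)*hx+sin(f)*hy),4), round(hy-(-sin(f)*hx+cos(f)*hy),4))
"
```

```text
0.01 0.0017 0.0002
0.02 0.0034 0.0004
0.03 0.0052 0.0006
0.04 0.0069 0.0007
0.05 0.0086 0.0009
0.06 0.0103 0.001
0.07 0.0121 0.0011
0.08 0.0138 0.0012
0.1 0.0173 0.0013
0.15 0.0259 0.0013
0.2 0.0346 0.0009
0.25 0.0432 0.0001
0.3 0.0518 -0.0012
0.35000000000000003 0.0603 -0.0029
0.4 0.0687 -0.005
```

```bash
python3 -m jog '[0.0017,0.0002,0,0,0,-0.01, 0.0034,0.0004,0,0,0,-0.02, 0.0052,0.0006,0,0,0,-0.03, 0.0069,0.0007,0,0,0,-0.04, 0.0086,0.0009,0,0,0,-0.05]'; python3 -m jog '[0.0034,0.0004,0,0,0,-0.02, 0.0069,0.0007,0,0,0,-0.04, 0.0103,0.001,0,0,0,-0.06, 0.0138,0.0012,0,0,0,-0.08]'
```

```text
time: 12.9
tool_pos: [475.6, 26.6, 70.4]
tcp_rot: [-145.3, -4.2, -1.3]
ft_force: [-1.0, 0.4, 0.0]
finger_gap: -0.1
grip_force: 0.4
time: 13.4
tool_pos: [489.5, 25.3, 70.7]
tcp_rot: [-145.7, -6.8, 2.5]
ft_force: [-1.1, 0.8, -1.3]
finger_gap: 0.3
grip_force: 0.4
```

```bash
cat > bar.py <<'E'
from panel import *
w=r.snapshot("wrist");W=wcloud(w);D=(W-o)@Z;x=(W-o)@X;y=(W-o)@Y
rr=np.hypot(x-70,y-100);th=np.arctan2(-(x-70),-(y-100))
p,Rt=pose();d0=p-o;a=np.arctan2(-(d0@X-70),-(d0@Y-100))
tv=Rt.apply([1,0,0]);al=np.arctan2(-(tv@Y),tv@X)
cl=np.hypot((W-p)@X,(W-p)@Y)>19.5
s=(D>15)&(D<23)&(rr>30)&(rr<150)&(th>-.15)&(th<1.65)&(abs(th-a)<0.35)
print("bar",s.sum(),[(k,int((s&(abs(rr-k)<8)).sum()),np.round(np.percentile(th[s&(abs(rr-k)<8)],[5,50,95]),3).tolist()) for k in (60,100,140) if (s&(abs(rr-k)<8)).sum()>10])
s=(D>52)&(D<66)&(rr>160)&(rr<184)&(abs(th-a)<.3)&cl;print("knob",s.sum(),np.percentile(th[s],[3,50,97]) if s.sum() else "")
st=r.sense();print("tool panel",(d0@X).round(2),(d0@Y).round(2),(d0@Z).round(2),"th_tcp",a.round(4),"th_dir",al.round(4),"t",st["time"],"R",np.hypot(d0@X-70,d0@Y-100).round(2),"f",Rt.inv().apply(st["ft_force"]).round(1))
E
python3 bar.py
```

```text
bar 5976 [(60, 660, [1.269, 1.368, 1.483]), (100, 845, [1.313, 1.372, 1.441]), (140, 992, [1.332, 1.373, 1.422])]
knob 1088 [1.33568442 1.35399354 1.37992568]
tool panel -102.71 86.23 37.52 th_tcp 1.4912 th_dir 1.3644 t 13.45 R 173.25 f [ 0.2 -0.5  1.1]
```

```bash
python3 -m jog '[0.0086,0.0009,0,0,0,-0.05, 0.0173,0.0013,0,0,0,-0.1, 0.0259,0.0013,0,0,0,-0.15, 0.0346,0.0009,0,0,0,-0.2, 0.0432,0.0001,0,0,0,-0.25, 0.0518,-0.0012,0,0,0,-0.3, 0.0603,-0.0029,0,0,0,-0.35, 0.0687,-0.005,0,0,0,-0.4]'; python3 bar.py;  python3 -m jog '[0.0086,0.0009,0,0,0,-0.05, 0.0173,0.0013,0,0,0,-0.1, 0.0259,0.0013,0,0,0,-0.15, 0.0346,0.0009,0,0,0,-0.2, 0.0432,0.0001,0,0,0,-0.25, 0.0518,-0.0012,0,0,0,-0.3, 0.0603,-0.0029,0,0,0,-0.35, 0.0687,-0.005,0,0,0,-0.4]'; python3 bar.py
```

```text
time: 14.45
tool_pos: [557.1, 32.4, 81.6]
tcp_rot: [-150.2, -19.1, 22.4]
ft_force: [-1.5, 0.6, 0.3]
finger_gap: -0.2
grip_force: 0.5
bar 5962 [(60, 646, [0.868, 0.966, 1.083]), (100, 837, [0.913, 0.971, 1.038]), (140, 1001, [0.931, 0.973, 1.022])]
knob 1041 [0.93467627 0.95231625 0.97746293]
tool panel -83.41 19.42 37.8 th_tcp 1.0872 th_dir 0.9621 t 14.5 R 173.28 f [-0.  -0.4 -0.5]
time: 15.5
tool_pos: [615.0, 61.0, 106.6]
tcp_rot: [-159.6, -29.0, 45.2]
ft_force: [-1.4, -0.1, 1.4]
finger_gap: -0.1
grip_force: 0.6
bar 5986 [(60, 657, [0.464, 0.564, 0.678]), (100, 839, [0.51, 0.567, 0.636]), (140, 999, [0.529, 0.571, 0.62])]
knob 1037 [0.53245126 0.54957221 0.5747386 ]
tool panel -39.45 -34.27 37.96 th_tcp 0.6839 th_dir 0.5604 t 15.55 R 173.23 f [ 0.4 -0.4 -0.6]
```

```bash
python3 -m jog '[0.0086,0.0009,0,0,0,-0.05, 0.0173,0.0013,0,0,0,-0.1, 0.0259,0.0013,0,0,0,-0.15, 0.0346,0.0009,0,0,0,-0.2, 0.0432,0.0001,0,0,0,-0.25, 0.0518,-0.0012,0,0,0,-0.3, 0.0603,-0.0029,0,0,0,-0.35, 0.0687,-0.005,0,0,0,-0.4]'; python3 -m jog '[0.0034,0.0004,0,0,0,-0.02, 0.0069,0.0007,0,0,0,-0.04, 0.0103,0.001,0,0,0,-0.06, 0.0138,0.0012,0,0,0,-0.08, 0.0138,0.0012,0,0,0,-0.08]'; python3 bar.py
```

```text
time: 16.55
tool_pos: [653.4, 106.4, 141.5]
tcp_rot: [-173.7, -34.4, 71.5]
ft_force: [-1.6, -0.8, 0.4]
finger_gap: 0.2
grip_force: 0.6
time: 17.18
tool_pos: [658.1, 116.7, 149.1]
tcp_rot: [-176.7, -34.8, 76.9]
ft_force: [-0.1, -0.4, 0.4]
finger_gap: 0.0
grip_force: 0.0
bar 5974 [(60, 654, [-0.019, 0.081, 0.195]), (100, 846, [0.029, 0.087, 0.158]), (140, 1020, [0.048, 0.09, 0.141])]
knob 1183 [0.05215653 0.07259089 0.09992402]
tool panel 33.46 -69.16 37.55 th_tcp 0.2128 th_dir 0.0867 t 17.225 R 173.07 f [0.4 0.3 0.6]
```

```bash
python3 -m jog '[0.0017,0.0002,0,0,0,-0.01, 0.0034,0.0004,0,0,0,-0.02, 0.0052,0.0006,0,0,0,-0.03, 0.0069,0.0007,0,0,0,-0.04, 0.0069,0.0007,0,0,0,-0.04]'; python3 bar.py; python3 -m jog '[0.0008,0.0001,0,0,0,-0.005, 0.0017,0.0002,0,0,0,-0.01, 0.0017,0.0002,0,0,0,-0.01]'
```

```text
time: 17.85
tool_pos: [660.0, 122.0, 152.9]
tcp_rot: [-178.3, -34.9, 79.7]
ft_force: [-0.5, 0.0, -0.0]
finger_gap: 0.2
grip_force: 0.1
bar 5949 [(60, 649, [-0.057, 0.043, 0.155]), (100, 845, [-0.01, 0.048, 0.117]), (140, 995, [0.01, 0.052, 0.102])]
knob 1146 [0.01380466 0.03332578 0.06025777]
tool panel 40.3 -70.58 37.67 th_tcp 0.1724 th_dir 0.0466 t 17.9 R 173.15 f [0.4 0.4 0.3]
time: 18.27
tool_pos: [660.5, 123.1, 153.8]
tcp_rot: [-178.7, -34.9, 80.3]
ft_force: [-0.1, -0.8, -0.5]
finger_gap: -0.1
grip_force: 0.4
```

```bash
python3 -m jog '[0.0005,0,0,0,0,-0.003, 0.001,0.0001,0,0,0,-0.006]' | grep -A9 -E "tool_pos|ft_f"; python3 -m jog '[0.0005,0,0,0,0,-0.003, 0.001,0.0001,0,0,0,-0.006, 0.001,0.0001,0,0,0,-0.006]' | grep -E "tool_pos|ft_f"; python3 bar.py
```

```text
tool_pos: [660.7, 123.9, 154.4]
tcp_rot: [-178.9, -34.9, 80.8]
ft_force: [1.0, -1.5, -0.3]
finger_gap: -0.2
grip_force: 0.7
tool_pos: [661.0, 124.6, 154.9]
ft_force: [0.7, -1.4, -1.6]
bar 5936 [(60, 670, [-0.076, 0.026, 0.14]), (100, 855, [-0.029, 0.03, 0.099]), (140, 1006, [-0.01, 0.033, 0.083])]
knob 1143 [-0.00533988  0.01384328  0.0408476 ]
tool panel 43.68 -71.11 37.68 th_tcp 0.1526 th_dir 0.0249 t 18.95 R 173.12 f [-1.   0.5 -1.4]
```

```bash
for i in 1; do python3 -m jog '[0.0005,0,0,0,0,-0.003, 0.001,0.0001,0,0,0,-0.006, 0.001,0.0001,0,0,0,-0.006]' | grep -E "tool_pos|ft_f"; done; python3 -m jog '[0.0005,0,0,0,0,-0.003, 0.001,0.0001,0,0,0,-0.006, 0.001,0.0001,0,0,0,-0.006]' | grep -E "tool_pos|ft_f"; python3 bar.py
```

```text
tool_pos: [661.0, 124.9, 155.1]
ft_force: [0.1, -6.3, -1.7]
tool_pos: [661.1, 125.0, 155.2]
ft_force: [-0.1, -7.9, -3.0]
bar 5951 [(60, 663, [-0.078, 0.023, 0.14]), (100, 858, [-0.031, 0.027, 0.096]), (140, 1015, [-0.012, 0.031, 0.081])]
knob 1143 [-0.00774687  0.01114659  0.03795344]
tool panel 44.17 -71.23 37.61 th_tcp 0.1497 th_dir 0.0138 t 19.75 R 173.17 f [-7.9  0.6 -2. ]
```

```bash
python3 -m jog '[0.0005,0,0,0,0,-0.003, 0.001,0,0,0,0,-0.006, 0.001,0,0,0,0,-0.006]' | grep -E "tool_pos|ft_f"; python3 -m jog '[0.0005,0,0,0,0,-0.003, 0.001,0,0,0,0,-0.006, 0.001,0,0,0,0,-0.006]' | grep -E "tool_pos|ft_f";  python3 bar.py
```

```text
tool_pos: [661.2, 125.3, 155.4]
ft_force: [0.6, -9.7, -5.5]
tool_pos: [661.3, 125.4, 155.5]
ft_force: [0.2, -13.1, -5.3]
bar 5977 [(60, 680, [-0.081, 0.019, 0.137]), (100, 842, [-0.033, 0.026, 0.094]), (140, 1013, [-0.014, 0.028, 0.078])]
knob 1113 [-0.00935304  0.00897897  0.03534986]
tool panel 44.62 -71.35 37.62 th_tcp 0.1471 th_dir 0.0028 t 20.55 R 173.22 f [-14.1   1.6  -2.8]
```

```bash
python3 -m jog '[0.0005,0,0,0,0,0, 0.001,0,0,0,0,-0.002, 0.001,0,0,0,0,-0.002]' | grep -E "tool_pos|ft_f"; python3 -m jog '[0.0005,0,0,0,0,0, 0.0008,0,0,0,0,0, 0.0008,0,0,0,0,0]' | grep -E "tool_pos|ft_f";  python3 bar.py
```

```text
tool_pos: [661.3, 125.5, 155.5]
ft_force: [0.5, -16.5, -7.1]
tool_pos: [661.3, 125.6, 155.6]
ft_force: [0.6, -19.4, -8.7]
bar 5966 [(60, 674, [-0.082, 0.018, 0.137]), (100, 846, [-0.034, 0.025, 0.094]), (140, 1015, [-0.015, 0.028, 0.078])]
knob 1127 [-0.01069571  0.00787877  0.03433833]
tool panel 44.83 -71.34 37.62 th_tcp 0.1459 th_dir 0.0019 t 21.35 R 173.18 f [-20.1   1.8  -4. ]
```

```bash
python3 -m jog '[0.0005,0,0,0,0,0, 0.0008,0,0,0,0,0]' | grep -E "tool_pos|ft_f"; python3 bar.py
```

```text
tool_pos: [661.9, 128.3, 157.6]
ft_force: [2.3, -6.2, -3.5]
bar 5874 [(60, 668, [-0.102, -0.003, 0.113]), (100, 842, [-0.055, 0.002, 0.072]), (140, 998, [-0.037, 0.006, 0.055])]
knob 1065 [-0.03198349 -0.01436052  0.01079687]
tool panel 49.08 -71.59 37.69 th_tcp 0.1213 th_dir 0.0001 t 21.65 R 172.86 f [-3.3  3.1  0.3]
```

```bash
python3 -m jog '[0,0,0,0,0,0, 0,0,0,0,0,0]' | grep -E "tool_pos|ft_f"; python3 bar.py;  python3 -m jog '[0.0005,0,0,0,0,0, 0.0008,0,0,0,0,0, 0.0008,0,0,0,0,0]' | grep -E "tool_pos|ft_f"; python3 bar.py
```

```text
tool_pos: [661.9, 130.2, 158.8]
ft_force: [1.6, -2.4, -1.2]
bar 5914 [(60, 669, [-0.115, -0.016, 0.104]), (100, 850, [-0.069, -0.009, 0.06]), (140, 1013, [-0.049, -0.007, 0.043])]
knob 1141 [-0.04485022 -0.02573321  0.0012939 ]
tool panel 50.52 -71.32 37.63 th_tcp 0.1132 th_dir -0.0014 t 21.95 R 172.43 f [-3.3  1.5  0.3]
tool_pos: [661.9, 130.2, 158.9]
ft_force: [1.6, -4.3, -2.9]
bar 5876 [(60, 663, [-0.115, -0.016, 0.101]), (100, 846, [-0.069, -0.01, 0.061]), (140, 1001, [-0.05, -0.007, 0.043])]
knob 1125 [-0.04487078 -0.02646311  0.00059899]
tool panel 50.59 -71.32 37.62 th_tcp 0.1128 th_dir -0.0009 t 22.375 R 172.42 f [-5.7  2.3 -1.6]
```

Total travel since the roller was met: 0.040 rad, so the bar is now rigid against the stop. Back off, lift clear and look.

```bash
python3 -m jog '[-0.004,0,0,0,0,0, -0.012,0,0,0,0,0, -0.022,0,0,0,0,0, -0.025,0,-0.03,0,0,0, -0.03,0.0,-0.08,0,0,0, -0.035,0.01,-0.12,0,0,0, -0.035,0.01,-0.13,0,0,0, -0.035,0.01,-0.13,0,0,0]'; python3 -m jog '[0,0,0,0,0,0, 0,0,0,0,0,0]' >/dev/null
python3 - <<'E'
from panel import *
w=r.snapshot("wrist");save("w8.png",w["pixels"]);W=wcloud(w);D=(W-o)@Z;x=(W-o)@X;y=(W-o)@Y
s=(D>18)&(D<23)&(abs(x-70)<14)&(abs(y)<85)&(abs(y+72)>12);k=np.polyfit(y[s],x[s],1);print("bar x(y)",k,s.sum(),"theta est",k[0])
s=(D>5)&(D<11)&(abs(y+35)<10)&(x<58)&(x>-20);print("shank",s.sum(),np.polyfit(x[s],y[s],1),np.polyfit(x[s],D[s],1))
E
```

```text
time: 23.38
tool_pos: [658.8, 26.9, 245.4]
tcp_rot: [179.8, -34.9, 82.9]
ft_force: [-1.0, 0.6, -0.1]
finger_gap: -0.0
grip_force: 0.0
bar x(y) [1.63059671e-03 6.99844071e+01] 2839 theta est 0.0016305967119972069
shank 1480 [-8.57080988e-04 -3.54708687e+01] [-4.16413889e-03  7.60227444e+00]
```

View pics/w8.png

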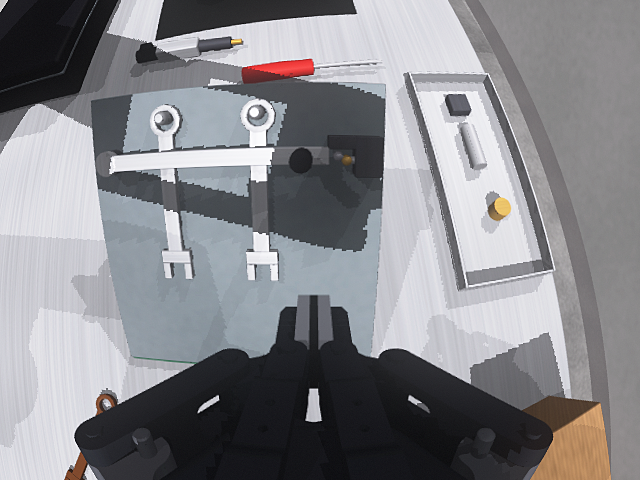

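The bar lies across both shanks, with the knob at (300,160) and the tip past the roller at (345,160). The spanner's ring is on the free peg at (257,115), and the robot is clear. The measured bar angle is about 0.002 rad.

```bash
python3 -c "
from bench import r
print(r.hand_in())"
```

```text
the job is handed in; nothing more can be done
None
```

I hung the ring spanner flat on the free peg and let go of it, then swung the keeper bar past its catch and home against the stop (measured about 0.002 rad). I handed the job in at about 24 s; no verdict came back.

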